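# Set the balcony fan to its fourth speed

### The arm

A 6-joint arm with a two-finger parallel gripper is mounted at the origin on the work surface. World frame = base frame: x ahead of the robot, y to its left, z up, the work surface at z = 0. Lengths are in m, angles in rad, forces in N, time in s.
With the tool pointing down it reaches from about 0.375 to 0.825 m from the base axis. Payload 5.5 kg.
Tool frame: the origin (TCP) lies midway between the tips of the shut fingers; the grasp point (between the pads) lies 19 mm behind it; z points along the fingers, y is the line along which they close (so a half turn about z gives the same grasp; the last joint's range is limited). The gripper opens to 85 mm and grips with 20 to 120 N. Pads are 22 mm wide; open, the fingers measure 114 mm over their backs; the gripper's body (76 mm by 85 mm) begins 54 mm behind the grasp point. The pads swing forward as they close: fully open they stand 13 mm farther back than shut.
Start: joints at [1.268, 0.314, -0.047, 1.21, 0, 1.571], TCP at [0.179, 0.573, 0.231] pointing down, gripper open.
Joint ranges: [-2.67, 2.67], [-0.69, 1.73], [-1.03, 1.25], [-2.08, 2.16], [-1.42, 1.45], [-3.14, 3.14]. Speed limits (rad/s): [2.39, 2.39, 3.01, 3.14, 3.14, 3.14].

### API

Orientations are given as a 3x3 rotation matrix whose columns are the frame's x, y, z axes.
In Python, from plant import monitor, viewer, ticket gives the robot as it stands. The module is installed in compiled form; this text tells all that it offers.
- The arm moves only by the tool play_rows, never from a script. Its argument "increments" is a list of rows, each an object with "xyz": the shift along the tool's x, y, z normalised to -1 to 1, where 1 is 0.2 m, a list of three; "turn": the turn, a rotation vector about the tool's x, y, z normalised to -1 to 1, where 1 is 90 degrees, a list of three; "jaw": the closure, from 0 (fully open) to 1 (shut). A call has 1 to 10 rows; each row shifts and turns the commanded pose from where the row before left it, along the tool's axes as they then stand; what a row does not reach is not made up. A row lasts 1/12 s, in which the tool goes at most 41.7 mm and 7.16 degrees, less where a joint would pass 70% of its speed; a pose out of reach is approached as far as the arm can. A call with a number of a shift or a turn outside -1 to 1 is refused whole. A call with a gripper value outside its range is refused whole. The fingers move at their own pace and stop on an object; "newtons" is the grip in N (left out, the last holds). Time passes only in rows, so rows that do not move let the fingers close. It gives the time, the measured TCP pose, the force, the opening and the grip force at its end, in the units of the state.
- monitor.observe(): the state, without advancing time (a new reading comes with each control period).
- viewer.read_camera(name): name is "side" or "top" or "wrist"; returns the picture (480x640x3 uint8, red, green, blue); there is no depth.
- viewer.camera_params(name): a dict with "fx", "fy", "cx", "cy" (pixels), "k1" (the pictures are not rectified: a ray, as slopes to the right and down, at radius r is drawn at 1 + k1 r^2 times it, then the intrinsics apply), "rvec" (rotation vector, rad) and "tvec" (3), from world to camera coordinates, as OpenCV has them. Camera axes: x right, y down, z forward; pixel columns grow to the right and rows downward; lengths in m; the calibration is good to about 2 mm. A picture is of the moment at which its call begins: read the wrist's pose just before it. camera_params takes no time and is no camera call; for the wrist camera it gives the pose at the moment of the call.
- ticket.sign_off(): hands the job in; it is judged then, once.
The state is a dict: "time": time; "qpos": joint angles; "joint_vel": joint speeds; "joint_torque": joint torques, N m; "tool_pos": TCP position; "tool_rot": TCP orientation; "wrist_force": force on the tool from outside, world axes, zero at the start; "ft_torque": the same for the moment, N m; "finger_gap": opening from 0.0 (shut) to 1.0 (fully open); "grasp_force": force on a finger pad.
Only numpy, scipy, OpenCV 4.12 (cv2) and the standard library are available. Lean on these libraries where they do the work, as an engineer would, in place of code of your own. Each camera call takes 0.05 s, during which the arm holds its last target. There are 200 camera calls.

### The job

Switch the balcony fan on: press the green power button of the chrome fan control all the way down and let it go, then, with a fingertip against its lever, gently turn the speed selector clockwise to the fourth speed (the mark with four pips) so that it sits in that click, without running past it. Never squeeze the selector, and leave the dominoes, the glass and the dish where they lie.

Things in the scene. Friction and masses are not known exactly. Their poses are not given: they have to be found in the camera images.
- control: Chrome fan control fixed on the slab, 190 x 176 mm, 40 mm high. Origin: on the slab, directly under the selector's axis; z up. In its own frame the housing spans x -102 to +88 mm, y -88 to +88 mm, and the power button is at x = -75, y = 0 mm, on the side nearer the robot. Six marks lie round the selector on the top face (see mark4).
- power_top (a point): Centre of the top of the green round power button (26 mm across, moves straight down 6 mm, about 5 N when fully down, springs back up).
- power (a joint): Travel of the power button in m: 0 up, 0.006 fully down.
- selector_hub (a point): Point on the vertical turning axis of the speed selector, 70 mm above the slab, level with the top of its lever. The hub is a chrome cylinder of 32 mm diameter, its top 64 mm above the slab.
- lever_tip (a point): On the top middle line of the selector's black lever, 50 mm from the axis, 70 mm above the slab. The lever is an upright bar with a white line on top, 10 mm wide, from the axis out to 56 mm, its underside 44 and its top 70 mm above the slab; it points at the selected mark. Push its flank with a fingertip standing beside it, 45 to 50 mm from the axis.
- selector (a joint): Selector angle in rad, growing clockwise seen from above: 0 off (lever along the control's +y), 0.628 per click: 1.257 second, 1.885 third, 2.513 fourth, 3.142 fifth. Sprung clicks: about 0.07 N m (1.5 N at the lever) to leave one; once half-way (0.314 rad) it snaps ahead of the finger into the next and stays. It starts at off, first or second.
- mark4 (a point): The fourth-speed mark: innermost pip of a radial row of four black pips, on the top face 62 mm from the axis. The marks are 36 degrees apart; clockwise from above: a red dot for off (the control's own +y side), then radial rows of 1, 2, 3 (either side of own +x), 4 and 5 pips (own -y side).
- domino1: White melamine domino, 48 x 24 x 9 mm, loose, lying flat near the control; origin at the centre of its underside.
- domino2: Another such domino.
- domino3: Another such domino.
- domino4: Another such domino.
- glass: Empty short glass, 76 mm across, 85 mm high, loose, standing beside the control; origin at the centre of its underside.
- dish: Blue ceramic dish, 120 mm across, 32 mm high, loose; origin at the centre of its underside.
- caddy: White plastic two-tier caddy, 200 x 150 x 175 mm, at the left of the slab; it does not move; origin at the centre of its underside.

How it is judged:
On the way, in this order (a step that is already met when the one before it is completed fails the run):
1. the power button is pressed down while the selector still stands where it was (value of joint power above 0.0045 m and distance of lever_tip from where it was at the start of the episode below 0.02 m), for 0.05 s.
2. the selector sits in the fourth click, the button let go (value of joint selector between 2.393 and 2.633 rad and value of joint power below 0.0015 m), for 0.2 s.
At the end, for the whole second after the job is handed in: The selector rests in the fourth click (2.513 rad, within 0.12 rad) and the power button is up again (all of step 2 and velocity of joint selector between -0.1 and 0.1 rad/s); the robot touches nothing.
It fails at once if the selector runs past the fourth click (more than half-way towards the fifth) (value of joint selector above 2.827 rad).
It fails at once if the selector is squeezed or shoved hard (over 18 N) (contact force between the fingers and selector above 18 N).
It fails at once if a domino, the glass or the dish is moved or lifted by more than 10 mm (distance of any of domino1, domino2, domino3, domino4, glass, dish from where it was at the start of the episode above 0.01 m).
It also fails if it takes over 64 s, if anything falls off the work surface, if the arm or the gripper's body presses on something with over 40 N, if the wrist force passes 120 N, or if a joint passes its speed limit or range.

## Working session

There is one attempt and no reset: what is moved stays moved. The work goes in short steps, Python scripts to look and compute and a tool call to move; the robot and the scene stay as the last step left them, time stands still between calls to the robot, and variables do not carry over. Pictures are saved under pics/ and viewed, at most 10 in all, crops included, and the job is handed in when it is done.

Besides the shell and the picture viewer there is one more tool, called after "Emit:" as name([rows], argument=value, ...), one row to a line, values as JSON. play_rows: Moves the arm, as the interface text tells. Its arguments: {"type":"object","properties":{"increments":{"type":"array"},"newtons":{"type":"number"}},"required":["increments"]}

```bash
mkdir -p pics; cat > h.py <<'E'
import numpy as np, cv2
from plant import monitor, viewer, ticket
def shot(n,fn=None):
    p=viewer.camera_params(n); im=viewer.read_camera(n)
    if fn: cv2.imwrite('pics/'+fn,cv2.cvtColor(im,cv2.COLOR_RGB2BGR))
    return p,im
def ray(p,uv):
    K=np.array([[p['fx'],0,p['cx']],[0,p['fy'],p['cy']],[0,0,1]]);D=np.array([p['k1'],0,0,0,0.])
    n=cv2.undistortPoints(np.array([[uv]],float),K,D)[0,0]
    R=cv2.Rodrigues(np.array(p['rvec'],float))[0];t=np.array(p['tvec'],float).ravel()
    return -R.T@t, R.T@np.array([n[0],n[1],1.])
def onz(p,uv,z):
    o,d=ray(p,uv); return o+d*(z-o[2])/d[2]
def cross(p1,u1,p2,u2):
    o1,d1=ray(p1,u1);o2,d2=ray(p2,u2)
    s=np.linalg.lstsq(np.c_[d1,-d2],o2-o1,rcond=None)[0]
    a=o1+s[0]*d1;b=o2+s[1]*d2
    return (a+b)/2,np.linalg.norm(a-b)
def proj(p,X):
    K=np.array([[p['fx'],0,p['cx']],[0,p['fy'],p['cy']],[0,0,1]]);D=np.array([p['k1'],0,0,0,0.])
    return cv2.projectPoints(np.array(X,float).reshape(-1,1,3),np.array(p['rvec'],float),np.array(p['tvec'],float),K,D)[0].reshape(-1,2)
def blobs(im,lo,hi,amin=30):
    m=cv2.inRange(cv2.cvtColor(im,cv2.COLOR_RGB2HSV),lo,hi)
    n,_,s,c=cv2.connectedComponentsWithStats(m)
    return [(s[i,4],c[i].round(1),s[i,:4]) for i in range(1,n) if s[i,4]>amin]
E
python3 - <<'E'
from h import *
for n in('top','side'):
    p,im=shot(n,n+'0.png')
    print(n,p)
    print(blobs(im,(40,90,50),(85,255,255)))
s=monitor.observe();print(s['tool_pos'],s['tool_rot'],s['wrist_force'],s['finger_gap'],s['time'])
E
```

```text
top {'fx': 551.7388774468226, 'fy': 551.7388774468226, 'cx': 325.8633541397126, 'cy': 238.74777526079578, 'k1': -0.08088309849991153, 'rvec': array([ 2.06215864, -2.15511094,  0.23069359]), 'tvec': array([0.22108044, 0.61019397, 1.18922307])}
[(np.int32(165), array([402.1, 104.5]), array([394,  96,  17,  18], dtype=int32)), (np.int32(67), array([462.4, 101.2]), array([457,  96,  12,  12], dtype=int32)), (np.int32(88), array([373.5, 104.7]), array([367,  99,  13,  13], dtype=int32)), (np.int32(159), array([312.5, 107.8]), array([305, 100,  16,  17], dtype=int32)), (np.int32(56), array([432.1, 103.8]), array([428, 100,   9,  10], dtype=int32)), (np.int32(109), array([282.8, 109.4]), array([277, 103,  13,  15], dtype=int32)), (np.int32(56), array([343.8, 106.5]), array([339, 102,  10,  10], dtype=int32)), (np.int32(164), array([447.9, 115.2]), array([439, 107,  18,  17], dtype=int32)), (np.int32(177), array([358. , 118.3]), array([350, 110,  17,  17], dtype=int32)), (np.int32(102), array([418.5, 115.7]), array([412, 110,  14,  12], dtype=int32)), (np.int32(51), array([477.5, 114.3]), ar
[... 1217 characters left out ...]
array([252, 100,  42,  31], dtype=int32)), (np.int32(49), array([382.7, 115. ]), array([378, 111,  12,   9], dtype=int32)), (np.int32(63), array([383.8, 133.3]), array([375, 129,  20,  10], dtype=int32)), (np.int32(35), array([378.2, 146.4]), array([374, 145,  10,   5], dtype=int32)), (np.int32(5770), array([509.7, 235.3]), array([415, 161, 182, 147], dtype=int32)), (np.int32(265), array([362.1, 374. ]), array([353, 366,  19,  18], dtype=int32))]
[0.17873733 0.5722104  0.23050174] [[-9.54516792e-01  2.98156796e-01 -4.67361664e-04]
 [ 2.98157162e-01  9.54515607e-01 -1.50448696e-03]
 [-2.46901063e-06 -1.57540530e-03 -9.99998759e-01]] [-0.14357247 -0.41686918  0.0802103 ] 1.0016856371385596 0.1
```

View pics/top0.png

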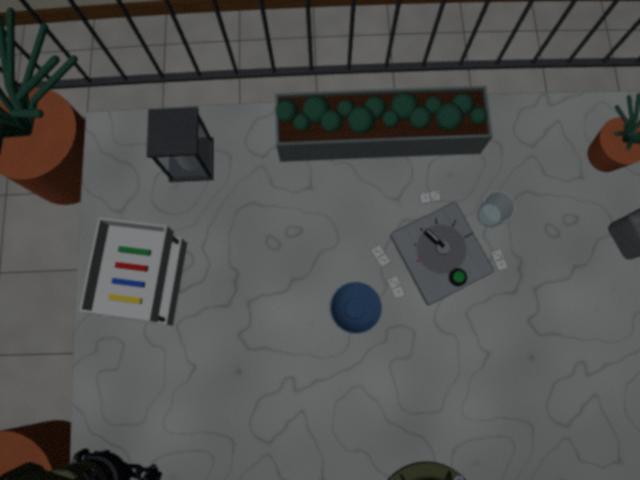

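View pics/side0.png

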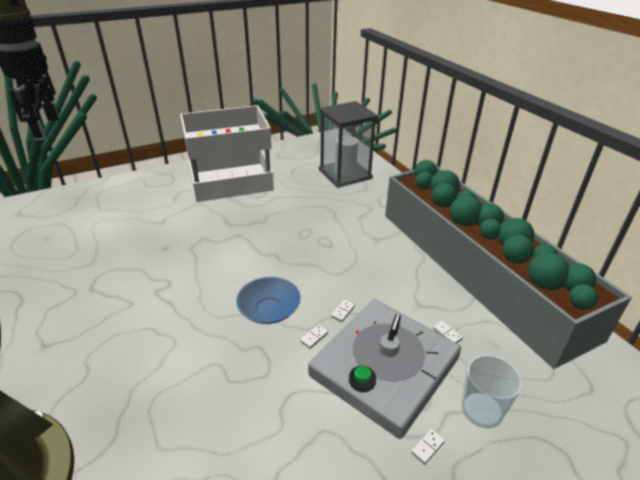

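The top view shows the control at about (441,252), the button at (458,276), the lever pointing up-left to about (424,232), the glass at (495,209), the dish at (356,307), and dominoes at (430,197), (380,256), (396,287) and (499,260). In the side view the button is at (362,374) and the lever runs from (390,345) to (395,318).

```bash
python3 - <<'E'
from h import *
P={};
t,it=shot('top');s,is_=shot('side')
a=cv2.resize(it[190:315,370:530],None,fx=4.6,fy=4.6,interpolation=cv2.INTER_CUBIC)
b=cv2.resize(is_[290:470,300:530],None,fx=3.2,fy=3.2,interpolation=cv2.INTER_CUBIC)
cv2.imwrite('pics/ta.png',cv2.cvtColor(cv2.convertScaleAbs(a,alpha=1.5),cv2.COLOR_RGB2BGR));cv2.imwrite('pics/sa.png',cv2.cvtColor(b,cv2.COLOR_RGB2BGR))
B=cross(t,(458.5,276.1),s,(362.1,374.0));print('button',B,onz(t,(458.5,276.1),.05))
for im in(it,is_): 
  for lo,hi in(((0,90,60),(8,255,255)),((172,90,60),(180,255,255))): print([x for x in blobs(im,lo,hi,3) if 300<x[1][0]<500 and x[1][1]>150])
E
```

```text
button (array([ 0.52118177, -0.10315311,  0.05556772]), np.float64(0.0007401743751751348)) [ 0.52229736 -0.10467695  0.05      ]
[]
[]
[(np.int32(8), array([356.9, 331.1]), array([356, 330,   3,   3], dtype=int32))]
[]
```

View pics/ta.png

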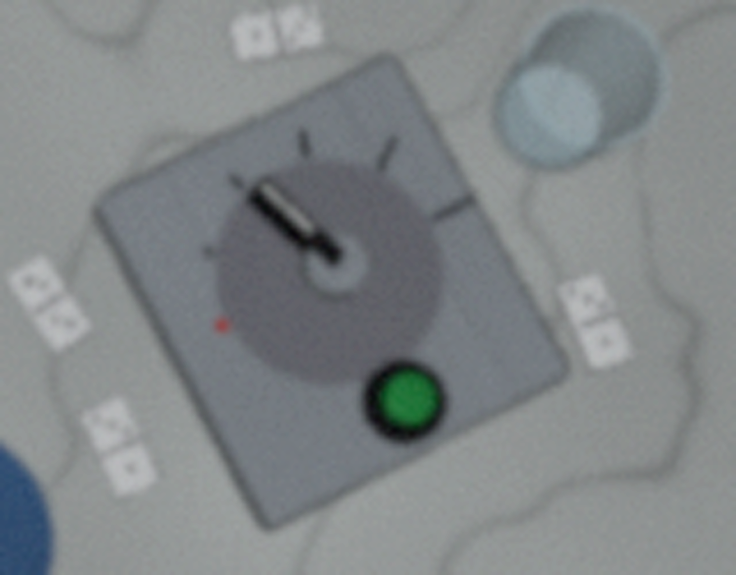

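View pics/sa.png

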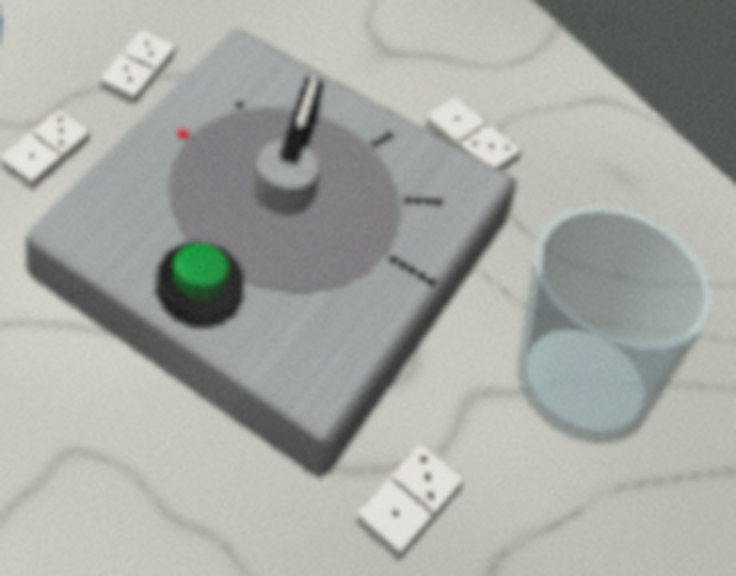

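The crops show the lever at the 2-pip mark. In the top crop the red dot is at (222,325), mark 4's inner pip at (383,167), the hub at about (337,264), and the housing corners at (97,207), (392,55), (567,375) and (268,528). In the side crop the top-face corners are at (237,30), (515,183), (322,470; slightly below the rim) and (28,240).

```bash
cat > g.py <<'E'
from h import *
t=viewer.camera_params('top');s=viewer.camera_params('side')
T=lambda x,y:(370+(x+.5)/4.6-.5,190+(y+.5)/4.6-.5); S=lambda x,y:(300+(x+.5)/3.2-.5,290+(y+.5)/3.2-.5)
E
python3 - <<'E'
from g import *
tc=[onz(t,T(*c),.04) for c in[(97,207),(392,55),(567,375),(268,528)]]
sc=[onz(s,S(*c),.04) for c in[(237,32),(515,183),(322,442),(28,242)]]
own=np.array([(88,88),(88,-88),(-102,-88),(-102,88)])/1000
for c in(tc,sc):
    c=np.array(c)[:,:2]; print(c.round(4).tolist(),[np.linalg.norm(c[i]-c[(i+1)%4]).round(4) for i in range(4)])
    a=own-own.mean(0);b=c-c.mean(0);yaw=np.arctan2((a[:,0]*b[:,1]-a[:,1]*b[:,0]).sum(),(a*b).sum())
    R=np.array([[np.cos(yaw),-np.sin(yaw)],[np.sin(yaw),np.cos(yaw)]]);O=c.mean(0)-R@own.mean(0)
    print('O',O,'yaw',np.degrees(yaw),'button',O+R@[-.075,0],'res',np.abs(R@own.T+O[:,None]-c.T).max())
print('hubtop t',onz(t,T(337,264),.064),'s',onz(s,S(287,163),.064), cross(t,T(337,264),s,S(287,163)))
print('lever end t',onz(t,T(262,187),.07),'s',onz(s,S(315,80),.07),cross(t,T(262,187),s,S(315,80)))
print('red',onz(t,T(222,325),.04),onz(s,S(183,133),.04)); print('m4',onz(t,T(383,167),.04),onz(s,S(407,200),.04)); 
print('m5',onz(t,T(437,216),.04),onz(s,S(391,260),.04))
for n,a in(('glass base',(548,118)),): print(n,onz(t,T(*a),.0),onz(s,S(585,385),0), 'rim',onz(s,S(622,275),.085),onz(t,T(594,75),.085))
E
```

```text
[[0.6282, 0.0425], [0.7016, -0.1154], [0.5314, -0.1884], [0.4622, -0.0311]] [np.float64(0.1741), np.float64(0.1851), np.float64(0.1718), np.float64(0.1816)]
O [ 0.5872605  -0.07025873] yaw 23.929717851755765 button [ 0.51870722 -0.10067991] res 0.0038845680011803663
[[0.6306, 0.0341], [0.6988, -0.1198], [0.5287, -0.1926], [0.4613, -0.0424]] [np.float64(0.1683), np.float64(0.1849), np.float64(0.1647), np.float64(0.1858)]
O [ 0.58624262 -0.07733537] yaw 23.868156168336707 button [ 0.5176567  -0.10768287] res 0.006504350916261753
hubtop t [ 0.58875968 -0.07159405  0.064     ] s [ 0.5885735  -0.07361563  0.064     ] (array([ 0.58943718, -0.07218397,  0.06194931]), np.float64(0.0005999310957893425))
lever end t [ 0.62811428 -0.03633399  0.07      ] s [ 0.6293313  -0.03813163  0.07      ] (array([ 0.62924513, -0.03699293,  0.06868863]), np.float64(0.0017794936726237467))
red [ 0.56484446 -0.0161943   0.04      ] [ 0.56475408 -0.01644172  0.04      ]
m4 [ 0.64262709 -0.10506936  0.04      ] [ 0.64286989 -0.10416888  0.04      ]
m5 [ 0.61590022 -0.13031527  0.04      ] [ 0.6134226  -0.12979415  0.04      ]
glass base [ 0.67472618 -0.20561274  0.        ] [ 0.67588604 -0.20638849  0.        ] rim [ 0.67349492 -0.20616168  0.085     ] [ 0.67451486 -0.20432595  0.085     ]
```

Emit:
play_rows([
  {"xyz": [-0.132, -0.136, 0], "turn": [0, 0, 0], "jaw": 1},
  {"xyz": [-0.132, -0.136, 0], "turn": [0, 0, 0], "jaw": 1},
  {"xyz": [-0.132, -0.136, 0], "turn": [0, 0, 0], "jaw": 1},
  {"xyz": [-0.132, -0.136, 0], "turn": [0, 0, 0], "jaw": 1},
  {"xyz": [-0.132, -0.136, 0], "turn": [0, 0, 0], "jaw": 1},
  {"xyz": [-0.132, -0.136, 0], "turn": [0, 0, 0], "jaw": 1},
  {"xyz": [-0.132, -0.136, 0], "turn": [0, 0, 0], "jaw": 1},
  {"xyz": [-0.132, -0.136, 0], "turn": [0, 0, 0], "jaw": 1},
  {"xyz": [-0.132, -0.136, 0], "turn": [0, 0, 0], "jaw": 1},
  {"xyz": [-0.132, -0.136, 0], "turn": [0, 0, 0], "jaw": 1},
], newtons=20)

```text
time: 1.03
tool_pos: [0.3501, 0.2326, 0.2314]
tool_rot: [[-0.955, 0.298, 0.0], [0.298, 0.955, 0.0], [-0.0, 0.0, -1.0]]
wrist_force: [0.8, -0.3, -1.5]
finger_gap: -0.0
grasp_force: 0.0
```

Emit:
play_rows([
  {"xyz": [-0.132, -0.136, 0], "turn": [0, 0, 0], "jaw": 1},
  {"xyz": [-0.132, -0.136, 0], "turn": [0, 0, 0], "jaw": 1},
  {"xyz": [-0.132, -0.136, 0], "turn": [0, 0, 0], "jaw": 1},
  {"xyz": [-0.132, -0.136, 0], "turn": [0, 0, 0], "jaw": 1},
  {"xyz": [-0.132, -0.136, 0], "turn": [0, 0, 0], "jaw": 1},
  {"xyz": [-0.132, -0.136, 0], "turn": [0, 0, 0], "jaw": 1},
  {"xyz": [-0.132, -0.136, 0], "turn": [0, 0, 0], "jaw": 1},
  {"xyz": [-0.132, -0.136, 0], "turn": [0, 0, 0], "jaw": 1},
  {"xyz": [-0.132, -0.136, 0], "turn": [0, 0, 0], "jaw": 1},
  {"xyz": [-0.132, -0.136, 0], "turn": [0, 0, 0], "jaw": 1},
])

```text
time: 1.87
tool_pos: [0.5211, -0.106, 0.2312]
tool_rot: [[-0.954, 0.299, 0.0], [0.299, 0.954, 0.0], [0.0, 0.0, -1.0]]
wrist_force: [1.6, 0.3, 0.4]
finger_gap: 0.004
grasp_force: 0.0
```

Emit:
play_rows([
  {"xyz": [0, 0, 0], "turn": [0, 0, -0.078], "jaw": 1},
  {"xyz": [0, 0, 0], "turn": [0, 0, -0.078], "jaw": 1},
  {"xyz": [0, 0, 0], "turn": [0, 0, -0.078], "jaw": 1},
  {"xyz": [0, 0, 0], "turn": [0, 0, -0.078], "jaw": 1},
  {"xyz": [0, 0, 0], "turn": [0, 0, -0.078], "jaw": 1},
  {"xyz": [0, 0, 0], "turn": [0, 0, -0.078], "jaw": 1},
  {"xyz": [0, 0, 0], "turn": [0, 0, -0.078], "jaw": 1},
  {"xyz": [0, 0, 0], "turn": [0, 0, 0], "jaw": 1},
  {"xyz": [0, 0, 0], "turn": [0, 0, 0], "jaw": 1},
])

```text
time: 2.62
tool_pos: [0.5206, -0.104, 0.2312]
tool_rot: [[-0.852, -0.524, -0.0], [-0.524, 0.852, 0.0], [0.0, 0.0, -1.0]]
wrist_force: [-0.4, -0.5, 0.0]
finger_gap: 0.006
grasp_force: 0.0
```

```bash
cat > w.py <<'E'
from h import *
import sys
def go(goal):
    s=monitor.observe();R=np.array(s['tool_rot']);p=np.array(s['tool_pos'])
    print('t',round(s['time'],2),'pos',p.round(4),'yaw_y',np.degrees(np.arctan2(R[1,1],R[0,1])).round(1),'z',R[:,2].round(4),'F',np.round(s['wrist_force'],2),'gap',round(s['finger_gap'],3),'q6',round(s['qpos'][5],2))
    print('need norm',(R.T@(np.array(goal)-p)/.2).round(4))
if __name__=='__main__': go([float(a) for a in sys.argv[1:4]])
E
python3 w.py .5205 -.103 .075
python3 - <<'E'
from h import *
p,im=shot('wrist','w1.png');print(proj(p,[[.5205,-.103,.0556],[.589,-.073,.064],[.626,-.039,.07]]),blobs(im,(40,90,50),(85,255,255)))
E
```

```text
t 2.62 pos [ 0.5206 -0.104   0.2312] yaw_y 121.6 z [-3.e-04  1.e-04 -1.e+00] F [-0.4  -0.49  0.01] gap 0.006 q6 -0.75
need norm [-0.0024  0.0041  0.7808]
[[313.09094373 222.19816319]
 [302.61222688 297.51043482]
 [312.32533798 345.30582333]] [(np.int32(621), array([314.8, 223.5]), array([301, 210,  28,  28], dtype=int32))]
```

View pics/w1.png

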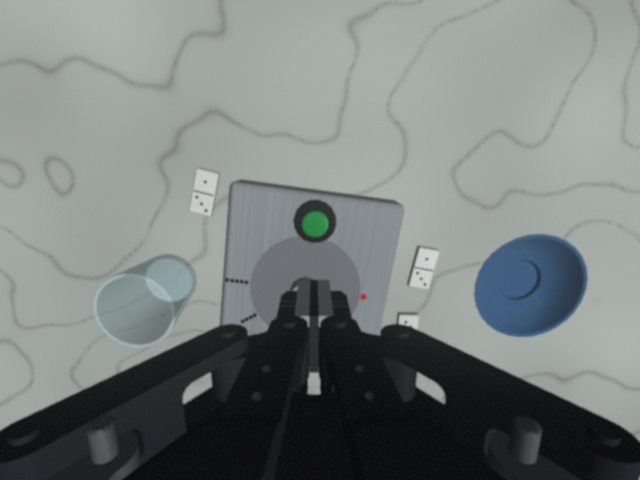

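The wrist picture agrees: the button is at (315,223), predicted (313,222). The shut fingertips sit below it in the frame, with the lever behind them. I'll descend now.

Emit:
play_rows([
  {"xyz": [-0.002, 0.004, 0.1], "turn": [0, 0, 0], "jaw": 1},
  {"xyz": [0, 0, 0.12], "turn": [0, 0, 0], "jaw": 1},
  {"xyz": [0, 0, 0.12], "turn": [0, 0, 0], "jaw": 1},
  {"xyz": [0, 0, 0.12], "turn": [0, 0, 0], "jaw": 1},
  {"xyz": [0, 0, 0.12], "turn": [0, 0, 0], "jaw": 1},
  {"xyz": [0, 0, 0.12], "turn": [0, 0, 0], "jaw": 1},
  {"xyz": [0, 0, 0.1], "turn": [0, 0, 0], "jaw": 1},
  {"xyz": [0, 0, 0.03], "turn": [0, 0, 0], "jaw": 1},
  {"xyz": [0, 0, 0], "turn": [0, 0, 0], "jaw": 1},
  {"xyz": [0, 0, 0], "turn": [0, 0, 0], "jaw": 1},
])

```text
time: 3.5
tool_pos: [0.5208, -0.1032, 0.0658]
tool_rot: [[-0.851, -0.526, 0.0], [-0.526, 0.851, -0.0], [-0.0, -0.0, -1.0]]
wrist_force: [-0.1, -1.1, -0.3]
finger_gap: -0.005
grasp_force: 0.0
```

Emit:
play_rows([
  {"xyz": [0, 0, 0.015], "turn": [0, 0, 0], "jaw": 1},
  {"xyz": [0, 0, 0.015], "turn": [0, 0, 0], "jaw": 1},
  {"xyz": [0, 0, 0], "turn": [0, 0, 0], "jaw": 1},
  {"xyz": [0, 0, 0], "turn": [0, 0, 0], "jaw": 1},
])

```text
time: 3.83
tool_pos: [0.5219, -0.1034, 0.0603]
tool_rot: [[-0.85, -0.527, 0.003], [-0.527, 0.85, -0.001], [-0.002, -0.002, -1.0]]
wrist_force: [1.7, 0.0, 2.8]
finger_gap: 0.004
grasp_force: 1.2
```

Emit:
play_rows([
  {"xyz": [0, 0, 0.01], "turn": [0, 0, 0], "jaw": 1},
  {"xyz": [0, 0, 0.01], "turn": [0, 0, 0], "jaw": 1},
  {"xyz": [0, 0, 0], "turn": [0, 0, 0], "jaw": 1},
  {"xyz": [0, 0, 0], "turn": [0, 0, 0], "jaw": 1},
])

```text
time: 4.17
tool_pos: [0.5219, -0.1034, 0.0561]
tool_rot: [[-0.85, -0.527, 0.002], [-0.527, 0.85, -0.0], [-0.002, -0.002, -1.0]]
wrist_force: [2.2, -0.9, 4.9]
finger_gap: -0.001
grasp_force: 2.8
```

Emit:
play_rows([
  {"xyz": [0, 0, 0.008], "turn": [0, 0, 0], "jaw": 1},
  {"xyz": [0, 0, 0.007], "turn": [0, 0, 0], "jaw": 1},
  {"xyz": [0, 0, 0], "turn": [0, 0, 0], "jaw": 1},
  {"xyz": [0, 0, 0], "turn": [0, 0, 0], "jaw": 1},
])

```text
time: 4.5
tool_pos: [0.5221, -0.1034, 0.0556]
tool_rot: [[-0.85, -0.527, 0.004], [-0.527, 0.85, -0.001], [-0.003, -0.003, -1.0]]
wrist_force: [-6.5, 1.3, 30.3]
finger_gap: -0.004
grasp_force: 15.1
```

Emit:
play_rows([
  {"xyz": [0, 0, -0.03], "turn": [0, 0, 0], "jaw": 1},
  {"xyz": [0, 0, -0.1], "turn": [0, 0, 0], "jaw": 1},
  {"xyz": [0, 0, -0.12], "turn": [0, 0, 0], "jaw": 1},
  {"xyz": [0, 0, -0.1], "turn": [0, 0, 0], "jaw": 1},
  {"xyz": [-0.12, 0.027, 0], "turn": [0, 0, 0], "jaw": 1},
  {"xyz": [-0.12, 0.027, 0], "turn": [0, 0, 0], "jaw": 1},
  {"xyz": [-0.12, 0.027, 0], "turn": [0, 0, 0], "jaw": 1},
  {"xyz": [-0.12, 0.027, 0], "turn": [0, 0, 0], "jaw": 1},
  {"xyz": [-0.1, 0.023, 0], "turn": [0, 0, 0], "jaw": 1},
  {"xyz": [0, 0, 0], "turn": [0, 0, 0], "jaw": 1},
])

```text
time: 5.33
tool_pos: [0.6072, -0.0171, 0.1215]
tool_rot: [[-0.849, -0.529, 0.0], [-0.529, 0.849, 0.001], [-0.001, 0.001, -1.0]]
wrist_force: [0.4, 0.6, -0.2]
finger_gap: 0.003
grasp_force: 0.0
```

```bash
python3 w.py .6063 -.0202 .052
python3 - <<'E'
from h import *
p,im=shot('side'); 
b=cv2.resize(im[240:420,270:500],None,fx=3.2,fy=3.2,interpolation=cv2.INTER_CUBIC);cv2.imwrite('pics/s2.png',cv2.cvtColor(b,cv2.COLOR_RGB2BGR))
print(monitor.observe()['time'])
E
```

```text
t 5.33 pos [ 0.6072 -0.0171  0.1215] yaw_y 121.9 z [ 2.0e-04  1.2e-03 -1.0e+00] F [ 0.36  0.64 -0.25] gap 0.003 q6 -0.59
need norm [ 0.0121 -0.0112  0.3476]
5.3833
```

View pics/s2.png

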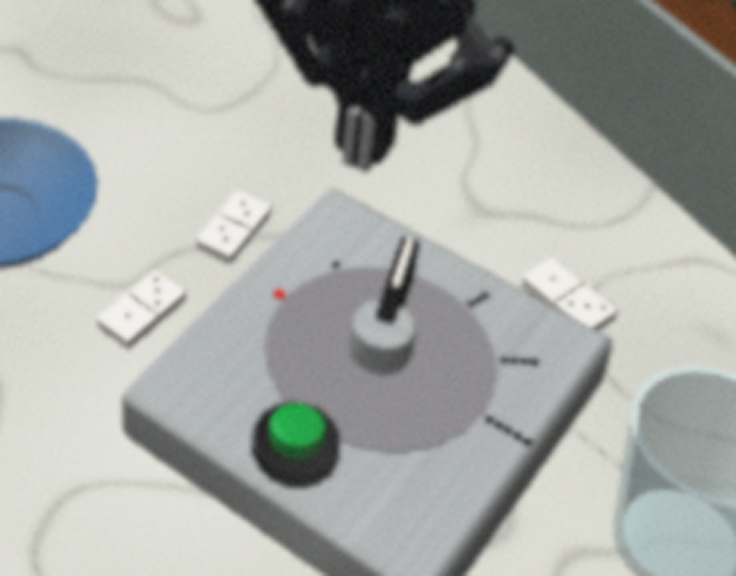

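The side picture shows the button up again at (297,428), the lever still at 2, and the finger hovering behind the lever at (362,155). I'll lower it beside the lever.

Emit:
play_rows([
  {"xyz": [0.012, -0.011, 0], "turn": [0, 0, 0], "jaw": 1},
  {"xyz": [0, 0, 0.1], "turn": [0, 0, 0], "jaw": 1},
  {"xyz": [0, 0, 0.1], "turn": [0, 0, 0], "jaw": 1},
  {"xyz": [0, 0, 0.1], "turn": [0, 0, 0], "jaw": 1},
  {"xyz": [0, 0, 0.045], "turn": [0, 0, 0], "jaw": 1},
  {"xyz": [0, 0, 0], "turn": [0, 0, 0], "jaw": 1},
  {"xyz": [0, 0, 0], "turn": [0, 0, 0], "jaw": 1},
])

```text
time: 5.97
tool_pos: [0.6036, -0.0235, 0.0532]
tool_rot: [[-0.85, -0.526, -0.001], [-0.526, 0.85, -0.0], [0.001, 0.001, -1.0]]
wrist_force: [-0.4, -0.2, 1.1]
finger_gap: 0.001
grasp_force: 0.0
```

Emit:
play_rows([
  {"xyz": [0, -0.015, 0], "turn": [0, 0, 0], "jaw": 1},
  {"xyz": [0, -0.015, 0], "turn": [0, 0, 0], "jaw": 1},
  {"xyz": [0, 0, 0], "turn": [0, 0, 0], "jaw": 1},
  {"xyz": [0, 0, 0], "turn": [0, 0, 0], "jaw": 1},
])

```text
time: 6.3
tool_pos: [0.6085, -0.0282, 0.0542]
tool_rot: [[-0.85, -0.527, 0.002], [-0.527, 0.85, -0.0], [-0.001, -0.001, -1.0]]
wrist_force: [-0.4, -0.6, 0.3]
finger_gap: 0.0
grasp_force: 0.0
```

Emit:
play_rows([
  {"xyz": [0, -0.015, 0], "turn": [0, 0, 0], "jaw": 1},
  {"xyz": [0, -0.015, 0], "turn": [0, 0, 0], "jaw": 1},
  {"xyz": [0, 0, 0], "turn": [0, 0, 0], "jaw": 1},
  {"xyz": [0, 0, 0], "turn": [0, 0, 0], "jaw": 1},
])

```text
time: 6.63
tool_pos: [0.611, -0.033, 0.0533]
tool_rot: [[-0.85, -0.527, 0.0], [-0.527, 0.85, 0.0], [-0.0, 0.0, -1.0]]
wrist_force: [-0.5, 0.8, -0.2]
finger_gap: -0.003
grasp_force: 0.8
```

```bash
python3 w.py .6063 -.0202 .052
cat > lev.py <<'E'
from h import *
# candidate lever angles: brightness of lever's white line on projected samples, side+top views
O=np.array([.589,-.073])
def lev(verbose=1):
    out=[]
    for n in('side','top'):
        p,im=shot(n);g=im.astype(float).mean(2);o=[]
        hsv=cv2.cvtColor(im,cv2.COLOR_RGB2HSV)
        # dark flank pixels inside disc region at z~.06 radius 20..54
        A=np.radians(np.arange(-80,130,2));r=np.arange(.022,.052,.002)
        for a in A:
            X=np.c_[O[0]+r*np.cos(a),O[1]+r*np.sin(a),np.full(r.size,.058)]
            uv=proj(p,X).round().astype(int);o.append(g[uv[:,1],uv[:,0]].mean())
        o=np.array(o);out.append(np.degrees(A[o<np.percentile(o,50)-25]).round().tolist())
        cv2.imwrite('pics/last_%s.png'%n,cv2.cvtColor(im,cv2.COLOR_RGB2BGR))
    print('dark angles side/top',out)
lev()
E
python3 lev.py
```

```text
t 6.63 pos [ 0.611  -0.033   0.0533] yaw_y 121.8 z [ 1.e-04  2.e-04 -1.e+00] F [-0.48  0.75 -0.22] gap -0.003 q6 -0.61
need norm [-0.0137  0.0668  0.0067]
dark angles side/top [[24.0, 26.0, 28.0, 30.0, 32.0, 34.0, 36.0, 44.0, 46.0, 48.0, 50.0, 52.0, 54.0, 56.0, 58.0, 60.0, 62.0, 64.0, 66.0, 68.0, 70.0, 72.0, 74.0], [46.0, 48.0, 50.0, 52.0, 54.0]]
```

Emit:
play_rows([
  {"xyz": [-0.01, -0.01, 0], "turn": [0, 0, 0], "jaw": 1},
  {"xyz": [-0.01, -0.01, 0], "turn": [0, 0, 0], "jaw": 1},
  {"xyz": [0, -0.01, 0], "turn": [0, 0, 0], "jaw": 1},
  {"xyz": [0, 0, 0], "turn": [0, 0, 0], "jaw": 1},
  {"xyz": [0, 0, 0], "turn": [0, 0, 0], "jaw": 1},
])

```text
time: 7.15
tool_pos: [0.6177, -0.0364, 0.0533]
tool_rot: [[-0.85, -0.527, 0.0], [-0.527, 0.85, -0.0], [-0.0, -0.001, -1.0]]
wrist_force: [0.0, 0.2, -1.3]
finger_gap: 0.003
grasp_force: 0.1
```

Emit:
play_rows([
  {"xyz": [0, -0.01, 0], "turn": [0, 0, 0], "jaw": 1},
  {"xyz": [0, -0.01, 0], "turn": [0, 0, 0], "jaw": 1},
  {"xyz": [0, 0, 0], "turn": [0, 0, 0], "jaw": 1},
  {"xyz": [0, 0, 0], "turn": [0, 0, 0], "jaw": 1},
])

```text
time: 7.48
tool_pos: [0.6197, -0.0397, 0.0534]
tool_rot: [[-0.85, -0.527, 0.0], [-0.527, 0.85, -0.0], [-0.0, -0.0, -1.0]]
wrist_force: [-0.6, -0.5, 0.3]
finger_gap: 0.007
grasp_force: 0.0
```

Emit:
play_rows([
  {"xyz": [0, -0.01, 0], "turn": [0, 0, 0], "jaw": 1},
  {"xyz": [0, -0.005, 0], "turn": [0, 0, 0], "jaw": 1},
  {"xyz": [0, 0, 0], "turn": [0, 0, 0], "jaw": 1},
  {"xyz": [0, 0, 0], "turn": [0, 0, 0], "jaw": 1},
])

```text
time: 7.82
tool_pos: [0.6211, -0.0421, 0.0533]
tool_rot: [[-0.85, -0.527, 0.0], [-0.527, 0.85, -0.0], [-0.0, -0.0, -1.0]]
wrist_force: [-0.4, -0.5, -0.2]
finger_gap: 0.003
grasp_force: 0.0
```

```bash
python3 w.py .589 -.073 .052
python3 - <<'E'
from h import *
p,im=shot('side');q,it=shot('top')
a=cv2.resize(im[260:410,300:490],(500,395),interpolation=cv2.INTER_CUBIC)
b=cv2.resize(cv2.convertScaleAbs(it[205:285,395:455],alpha=1.5),(296,395),interpolation=cv2.INTER_CUBIC)
cv2.imwrite('pics/c3.png',cv2.cvtColor(np.hstack([a,b]),cv2.COLOR_RGB2BGR))
E
```

```text
t 7.82 pos [ 0.6211 -0.0421  0.0533] yaw_y 121.8 z [ 1.e-04 -0.e+00 -1.e+00] F [-0.44 -0.47 -0.16] gap 0.003 q6 -0.62
need norm [ 0.218  -0.0467  0.0066]
```

View pics/c3.png

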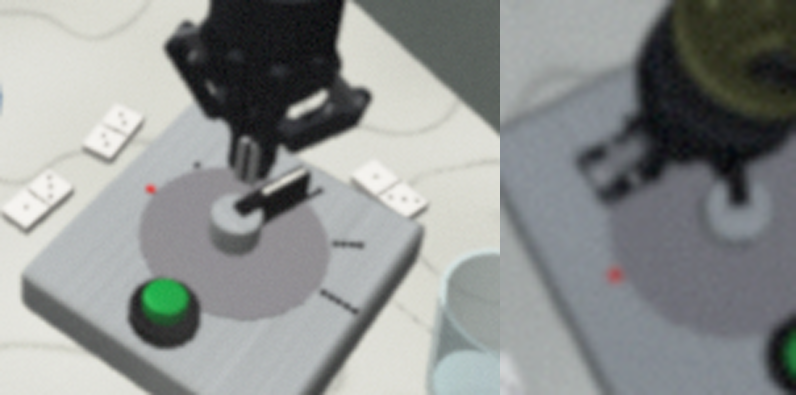

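The side crop shows the lever snapped to mark 3, with its tip at (305,175) pointing between the 3-pip row and the finger. The finger at (250,150) is clear of it. Next I turn the tool to face the second push.

Emit:
play_rows([
  {"xyz": [0, 0, 0], "turn": [0, 0, 0.078], "jaw": 1},
  {"xyz": [0, 0, 0], "turn": [0, 0, 0.078], "jaw": 1},
  {"xyz": [0, 0, 0], "turn": [0, 0, 0.078], "jaw": 1},
  {"xyz": [0, 0, 0], "turn": [0, 0, 0.078], "jaw": 1},
  {"xyz": [0, 0, 0], "turn": [0, 0, 0.04], "jaw": 1},
  {"xyz": [0, 0, 0], "turn": [0, 0, 0], "jaw": 1},
  {"xyz": [0, 0, 0], "turn": [0, 0, 0], "jaw": 1},
])

```text
time: 8.5
tool_pos: [0.6211, -0.042, 0.0533]
tool_rot: [[-1.0, -0.004, -0.0], [-0.004, 1.0, -0.0], [0.0, -0.0, -1.0]]
wrist_force: [0.2, 1.2, 0.1]
finger_gap: -0.002
grasp_force: 0.0
```

```bash
python3 w.py .6348 -.0484 .0525
```

```text
t 8.5 pos [ 0.6211 -0.042   0.0533] yaw_y 90.2 z [-0. -0. -1.] F [0.15 1.18 0.11] gap -0.002 q6 -0.07
need norm [-0.0686 -0.0325  0.004 ]
```

Emit:
play_rows([
  {"xyz": [-0.035, -0.015, 0], "turn": [0, 0, 0], "jaw": 1},
  {"xyz": [-0.034, -0.015, 0], "turn": [0, 0, 0], "jaw": 1},
  {"xyz": [0, 0, 0], "turn": [0, 0, 0], "jaw": 1},
  {"xyz": [0, -0.01, 0], "turn": [0, 0, 0], "jaw": 1},
  {"xyz": [0, -0.01, 0], "turn": [0, 0, 0], "jaw": 1},
  {"xyz": [0, -0.01, 0], "turn": [0, 0, 0], "jaw": 1},
  {"xyz": [0, 0, 0], "turn": [0, 0, 0], "jaw": 1},
  {"xyz": [0, 0, 0], "turn": [0, 0, 0], "jaw": 1},
])

```text
time: 9.17
tool_pos: [0.6348, -0.0542, 0.0534]
tool_rot: [[-1.0, -0.002, 0.0], [-0.002, 1.0, -0.0], [-0.0, -0.0, -1.0]]
wrist_force: [1.4, 1.9, 0.8]
finger_gap: -0.001
grasp_force: 0.8
```

Emit:
play_rows([
  {"xyz": [0, -0.008, 0], "turn": [0, 0, 0], "jaw": 1},
  {"xyz": [0, -0.008, 0], "turn": [0, 0, 0], "jaw": 1},
  {"xyz": [0, 0, 0], "turn": [0, 0, 0], "jaw": 1},
  {"xyz": [0, 0, 0], "turn": [0, 0, 0], "jaw": 1},
])

```text
time: 9.5
tool_pos: [0.6346, -0.0575, 0.0532]
tool_rot: [[-1.0, -0.002, -0.0], [-0.002, 1.0, -0.0], [0.0, -0.0, -1.0]]
wrist_force: [0.7, 0.4, 0.3]
finger_gap: 0.001
grasp_force: 0.3
```

Emit:
play_rows([
  {"xyz": [0, -0.008, 0], "turn": [0, 0, 0], "jaw": 1},
  {"xyz": [0, -0.008, 0], "turn": [0, 0, 0], "jaw": 1},
  {"xyz": [0, 0, 0], "turn": [0, 0, 0], "jaw": 1},
  {"xyz": [0, 0, 0], "turn": [0, 0, 0], "jaw": 1},
])

```text
time: 9.83
tool_pos: [0.6347, -0.0607, 0.0532]
tool_rot: [[-1.0, -0.002, -0.0], [-0.002, 1.0, -0.0], [0.0, -0.0, -1.0]]
wrist_force: [0.2, -0.2, 0.4]
finger_gap: 0.0
grasp_force: 0.0
```

```bash
python3 - <<'E'
from h import *
p,im=shot('side')
a=cv2.resize(im[280:400,310:470],(640,480),interpolation=cv2.INTER_CUBIC)
cv2.imwrite('pics/c4.png',cv2.cvtColor(a,cv2.COLOR_RGB2BGR))
f=lambda d:[.589+.05*np.cos(np.radians(d)),-.073+.05*np.sin(np.radians(d)),.07]
print(((proj(p,[f(5.6),f(-12),f(-30.4),f(-48),f(-66)])-[310,280])*4).round())
E
```

```text
[[415. 180.]
 [436. 207.]
 [447. 238.]
 [446. 268.]
 [432. 296.]]
```

View pics/c4.png

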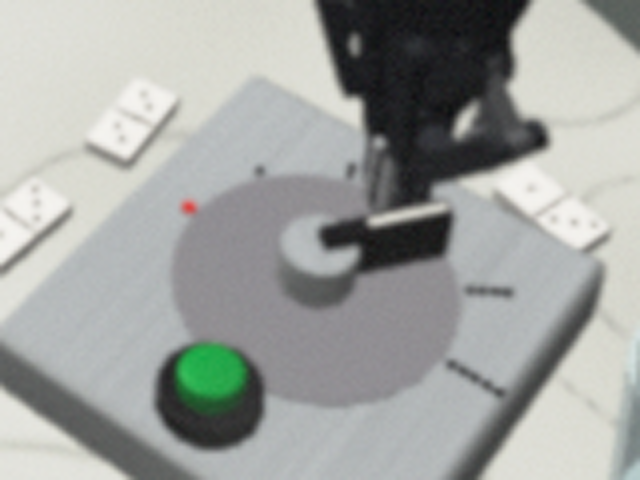

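The lever tip at (440,210) matches about -12°, just at the half-way point and still ahead of the finger. It needs one or two more millimetres.

Emit:
play_rows([
  {"xyz": [0, -0.005, 0], "turn": [0, 0, 0], "jaw": 1},
  {"xyz": [0, -0.005, 0], "turn": [0, 0, 0], "jaw": 1},
  {"xyz": [0, 0, 0], "turn": [0, 0, 0], "jaw": 1},
  {"xyz": [0, 0, 0], "turn": [0, 0, 0], "jaw": 1},
])

```text
time: 10.22
tool_pos: [0.6349, -0.0625, 0.0533]
tool_rot: [[-1.0, -0.002, -0.0], [-0.002, 1.0, -0.0], [0.0, -0.0, -1.0]]
wrist_force: [0.5, -1.0, 1.1]
finger_gap: -0.001
grasp_force: 0.0
```

```bash
cat > tip.py <<'E'
from h import *
# white line brightness along lever top for candidate angles, side view
p,im=shot('side');g=im.astype(float).min(2)
K=cv2.GaussianBlur(g,(0,0),.8)
best=[]
for d in range(-60,12,3):
    a=np.radians(d);r=np.arange(.03,.053,.002)
    uv=proj(p,np.c_[.589+r*np.cos(a),-.073+r*np.sin(a),np.full(r.size,.07)])
    lo=proj(p,np.c_[.589+r*np.cos(a),-.073+r*np.sin(a),np.full(r.size,.056)])
    s=lambda u:cv2.remap(K.astype(np.float32),u[None,:,0].astype(np.float32),u[None,:,1].astype(np.float32),1).mean()
    best.append((d,round(s(uv)-s(lo))))
print(sorted(best,key=lambda x:-x[1])[:4]); print(np.round(monitor.observe()['tool_pos'],4))
E
python3 tip.py
```

```text
[(-15, 134), (-12, 124), (-18, 93), (-9, 75)]
[ 0.6349 -0.0625  0.0533]
```

Emit:
play_rows([
  {"xyz": [0, -0.005, 0], "turn": [0, 0, 0], "jaw": 1},
  {"xyz": [0, -0.005, 0], "turn": [0, 0, 0], "jaw": 1},
  {"xyz": [0, 0, 0], "turn": [0, 0, 0], "jaw": 1},
  {"xyz": [0, 0, 0], "turn": [0, 0, 0], "jaw": 1},
])

```text
time: 10.6
tool_pos: [0.6349, -0.0645, 0.0533]
tool_rot: [[-1.0, -0.002, 0.0], [-0.002, 1.0, -0.0], [-0.0, -0.0, -1.0]]
wrist_force: [0.4, 0.7, -0.1]
finger_gap: 0.0
grasp_force: 0.0
```

```bash
python3 tip.py
```

```text
[(-30, 136), (-27, 134), (-24, 114), (-33, 99)]
[ 0.6349 -0.0644  0.0533]
```

Snapped into the fourth click at about -29°. I'll back off, lift and check.

Emit:
play_rows([
  {"xyz": [0, 0.05, 0], "turn": [0, 0, 0], "jaw": 1},
  {"xyz": [0, 0.05, 0], "turn": [0, 0, 0], "jaw": 1},
  {"xyz": [0, 0, -0.12], "turn": [0, 0, 0], "jaw": 1},
  {"xyz": [0, 0, -0.18], "turn": [0, 0, 0], "jaw": 1},
  {"xyz": [0, 0, -0.18], "turn": [0, 0, 0], "jaw": 1},
  {"xyz": [0, 0.1, -0.12], "turn": [0, 0, 0], "jaw": 1},
  {"xyz": [0, 0.1, 0], "turn": [0, 0, 0], "jaw": 1},
  {"xyz": [0, 0, 0], "turn": [0, 0, 0], "jaw": 1},
  {"xyz": [0, 0, 0], "turn": [0, 0, 0], "jaw": 1},
])

```text
time: 11.4
tool_pos: [0.6348, -0.0026, 0.1737]
tool_rot: [[-1.0, -0.004, 0.001], [-0.004, 1.0, 0.0], [-0.001, 0.0, -1.0]]
wrist_force: [-0.8, 0.2, 0.5]
finger_gap: -0.002
grasp_force: 0.0
```

```bash
python3 tip.py; python3 - <<'E'
from h import *
p,im=shot('side');a=cv2.resize(im[230:470,230:550],(640,480),interpolation=cv2.INTER_CUBIC)
cv2.imwrite('pics/c5.png',cv2.cvtColor(a,cv2.COLOR_RGB2BGR))
E
```

```text
[(-30, 127), (-27, 126), (-24, 110), (-33, 93)]
[ 0.6344 -0.0034  0.173 ]
```

View pics/c5.png

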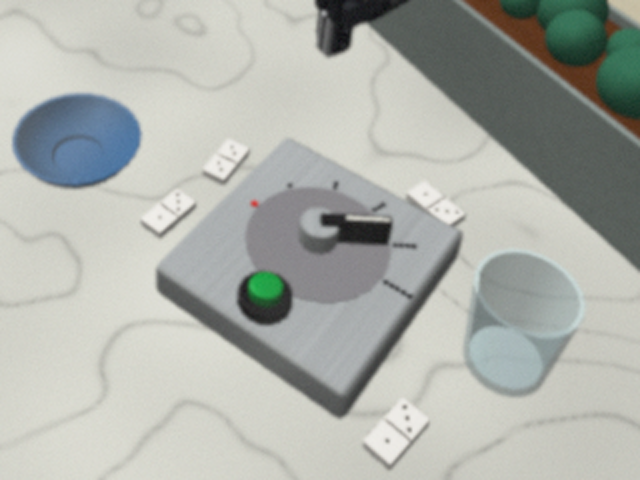

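The picture shows the lever at (390,220) pointing at the 4-pip row at (404,246). The button is up at (266,288), and the dominoes, glass and dish look undisturbed. The robot is clear, so I'll hand in.

```bash
python3 -c "
from plant import ticket; print(ticket.sign_off())"
```

```text
the job is handed in; nothing more can be done
None
```

I pressed the power button fully and let it go, turned the selector into the fourth click, left the dominoes, glass and dish in place, and handed the job in at about 11.5 s; the hand-in returned no verdict.

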